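# Switch on the fume extractor behind its guard with the bent rod

### The arm

A 6-joint arm with a two-finger parallel gripper is mounted at the origin on the work surface; the furniture and walls round the work are solid. World frame = base frame: x ahead of the robot, y to its left, z up, the work surface at z = 0. Lengths are in m, angles in rad, forces in N, time in s.
With the tool pointing down it reaches from about 0.35 to 0.725 m from the base axis. Payload 4.3 kg.
Tool frame: the origin (TCP) lies at the very end of the fingers, on their centre line; the grasp point (between the pads) lies grip_depth behind it (grip_depth is the distance from the TCP to the grasp point, in m); z points along the fingers, y is the line along which they close (so a half turn about z gives the same grasp; the last joint's range is limited). The gripper opens to 85 mm and grips with 20 to 120 N. Pads are 22 mm wide; open, the fingers measure 114 mm over their backs; the gripper's body (76 mm by 85 mm) begins 54 mm behind the grasp point. The pads swing forward as they close: fully open they stand 13 mm farther back than shut.
Start: joints at [1.136, 0.377, 0.081, 1.274, 0, 1.46], TCP at [0.184, 0.545, 0.231] pointing down, gripper open.
Joint ranges: [-2.72, 2.72], [-0.84, 1.66], [-1.02, 1.22], [-1.77, 2.12], [-1.37, 1.28], [-3.14, 3.14]. Speed limits (rad/s): [2.57, 2.57, 3.14, 3.14, 3.14, 3.14].

### API

Orientations are given as a unit quaternion [x, y, z, w].
In Python, from station import observe, grab_frame, camera_model, finish_job, grip_depth gives the robot as it stands. The module is installed in compiled form; this text tells all that it offers.
- The arm moves only by the tool servo_tool, never from a script. Its argument "steps" is a list of rows, each an object with "delta_rot": the turn, a rotation vector about the world's x, y, z each as a share of 90 degrees, from -1 to 1, a list of three; "slide": the shift along the world's x, y, z each as a share of 150 mm, from -1 to 1, a list of three; "hand": the closure, from 0 (fully open) to 1 (shut). In form: [{"delta_rot": [rx, ry, rz], "slide": [tx, ty, tz], "hand": hand}, ...]. A call has 1 to 12 rows; each row is the pose to reach, as a shift and turn from the pose commanded when the call began; what a row does not reach only later rows make up. A row lasts 1/12 s, in which the tool goes at most 41.7 mm and 7.16 degrees, less where a joint would pass 70% of its speed; a pose out of reach is approached as far as the arm can. A call with a number of a shift or a turn outside -1 to 1 is refused whole. A call with a gripper value outside its range is refused whole. The fingers move at their own pace and stop on an object; "grip_force" is the grip in N (left out, the last holds). Time passes only in rows, so rows that repeat a pose let the fingers close. It gives the time, the measured TCP pose, the force, the opening and the grip force at its end, in the units of the state.
- observe(): the state, without advancing time (a new reading comes with each control period).
- grab_frame(name): name is "scene" or "top"; returns the picture (420x560x3 uint8, red, green, blue); there is no depth.
- camera_model(name): a dict with "fx", "fy", "cx", "cy" (pixels), "k1" (the pictures are not rectified: a ray, as slopes to the right and down, at radius r is drawn at 1 + k1 r^2 times it, then the intrinsics apply), "origin" and "orientation" of the camera in the world. Camera axes: x right, y up, looking along -z (the intrinsics and any distortion apply to the point x, -y, -z); pixel columns grow to the right and rows downward; lengths in m; the calibration is good to about 2 mm. A picture is of the moment at which its call begins. camera_model takes no time and is no camera call.
- finish_job(): hands the job in; it is judged then, once.
The state is a dict: "clock": time; "joints": joint angles; "joint_velocities": joint speeds; "tau": joint torques, N m; "eef_pos": TCP position; "tool_rot": TCP orientation; "wrist_force": force on the tool from outside, world axes, zero at the start; "ft_torque": the same for the moment, N m; "width": finger opening in m; "grip_force": force on a finger pad.
Only numpy, scipy, OpenCV 4.12 (cv2) and the standard library are available. Lean on these libraries where they do the work, as an engineer would, in place of code of your own. Each camera call takes 0.05 s, during which the arm holds its last target. There are 200 camera calls.

### The job

Switch on the fume extractor: its switch lever stands in the well behind the splash guard and must be pulled over towards the guard as far as it goes, using the bent rod and keeping the gripper itself off the extractor. The rod is stowed with its black handle inside the roofed sleeve of the stand, so first draw it out by the metal block on its shaft and lay it down in the two open V forks of the same stand, letting go of it; then take it again by the black handle, reach over the guard with the leg hanging behind the lever and pull. Finally lay the rod back in the two V forks with the leg hanging down and pointing the same way as before, and leave it there; never let the rod fall, and leave the can, cup and marker where they are.

Things in the scene. Friction and masses are not known exactly. Their poses are not given: they have to be found in the camera images.
- rod: Loose bent steel rod, 10 mm thick, 0.16 kg. Origin: middle of its black handle (90 long, 20 wide, 22 high), on the shaft axis. x along the shaft to the bend at x = 180 mm, z up; the leg hangs from the bend to z = -125. A stub of shaft reaches back to x = -85. Centre of mass x = 24. At the start the handle is in the stand's sleeve, the shaft level, 175 above the table, free from x = 37 to 53 on.
- rod_sleeve (a point): Centre of the bright metal grip block on the rod's shaft, 95 mm ahead of the rod's origin: 36 mm long, 16 mm wide, 18 mm high. The place to hold the rod while it is drawn out.
- rod_tip (a point): Lower end of the rod's leg, at (180, 0, -125) mm in the rod's frame.
- stand: Fixed stand, plywood base 230 x 155 x 12 mm. Origin on the table; x = the way the rod points and is drawn out, y left, z up. On line y = +50: roofed sleeve, inside 32 wide, floor at z = 164, outer top 201, closed behind, mouth at x = +18; draw the rod 145 mm straight along x before lifting it. On line y = -40: the open rest of two V forks.
- rest (a point): Where the rod's origin lies when it rests in the V forks: shaft level, 175 mm above the table, along the stand's x, leg down at the front. Axes as the stand's. Forks: 10 mm plates at x = -65 (under the stub) and x = +60 mm (between handle and metal block); V's 90 degrees, open upward, about 31 mm wide, arms 9 mm above the shaft axis; 8 mm error along and 9 mm across is caught.
- extractor: Fixed grey box, in mm. Origin on the table under the switch pivot (z = 50); x from the guard to the fan housing, y left, z up. Guard: plate 120 wide, x = -76 to -70, top z = 140. Cheeks of the same height, inner faces y = +-54, join it to the fan housing (120 wide, 240 high, front face x = +85): an open-topped well, floor z = 40, switch block up to z = 60 within 25 of the origin.
- switch (a joint): Angle of the switch lever (rad): 0 = leaning 0.5 rad towards the fan housing (off), 1.0 = leaning 0.5 rad towards the guard, against its stop (on). It stays where it is left; moving it takes about 1 N at the rod's leg. The lever is 70 mm long from the pivot to the middle of its cross-bar.
- paddle (a point): Middle of the black cross-bar on top of the switch lever, 12 mm thick, 28 mm long along the extractor's y. When off it is about 34 mm beyond the pivot, 111 mm high, with about 45 mm between it and the fan housing for the rod's leg. With the leg's end about 85 mm above the table it clears the switch block, and the shaft (210 mm up) clears the guard and the forks.
- can: Bystander: spray can with a blue band, 66 mm across, 166 mm high, standing. Origin under its centre. Not to be moved.
- cup: Bystander: empty clear plastic cup, 81 mm across, 91 mm high. Origin under its centre. Not to be moved.
- marker: Bystander: black marker lying down, 135 mm long, 44 mm wide over its clip side, 17 mm high. Not to be moved.

How it is judged:
On the way, in this order (a step that is already met when the one before it is completed fails the run):
1. the rod has been laid in the two V forks and let go (x of rod in the frame of rest between -0.014 and 0.014 m and y of rod in the frame of rest between -0.008 and 0.008 m and z of rod in the frame of rest between -0.007 and 0.007 m and x of rod_tip in the frame of rest above 0.15 m and z of rod_tip in the frame of rest below -0.11 m and contact force between the fingers and rod below 0.1 N), for 0.2 s.
2. the rod is taken by its black handle and lifted at least 30 mm out of the forks (distance between the grasp point and rod below 0.045 m and z of rod in the frame of rest above 0.03 m), for 0.1 s.
3. the switch lever is over to the guard side (beyond 0.8 rad) with the end of the rod's leg beside it (value of joint switch above 0.8 rad and distance between rod_tip and paddle below 0.08 m), for 0.1 s.
At the end, for the whole second after the job is handed in: The switch lever is beyond 0.8 rad (of 1.0) on the guard side; the rod lies still in the two V forks, its origin within 14 mm along the shaft, 8 mm sideways and 7 mm in height of the rest point, leg hanging down at the front; the three bystanders are within 30 mm of where they stood (value of joint switch above 0.8 rad and x of rod in the frame of rest between -0.014 and 0.014 m and y of rod in the frame of rest between -0.008 and 0.008 m and z of rod in the frame of rest between -0.007 and 0.007 m and x of rod_tip in the frame of rest above 0.15 m and z of rod_tip in the frame of rest below -0.11 m and linear speed of rod below 0.02 m/s and distance of each of can, cup, marker from where it was at the start of the episode below 0.03 m); the robot touches nothing.
It fails at once if the rod falls off (its handle is less than 110 mm above the table) (height (world z) of rod below 0.11 m).
It fails at once if the gripper or arm pushes on the extractor or its lever with more than 2 N (contact force between any of the fingers, the arm and extractor above 2 N).
It fails at once if a bystander is moved more than 30 mm (distance of any of can, cup, marker from where it was at the start of the episode above 0.03 m).
It also fails if it takes over 58 s, if anything falls off the work surface, if the arm or the gripper's body presses on something with over 40 N, if the wrist force passes 120 N, or if a joint passes its speed limit or range.

## Working session

There is one attempt and no reset: what is moved stays moved. The work goes in short steps, Python scripts to look and compute and a tool call to move; the robot and the scene stay as the last step left them, time stands still between calls to the robot, and variables do not carry over. Pictures are saved under pics/ and viewed, at most 13 in all, crops included, and the job is handed in when it is done.

Besides the shell and the picture viewer there is one more tool, called after "Emit:" as name([rows], argument=value, ...), one row to a line, values as JSON. servo_tool: Moves the arm, as the interface text tells. Shift numbers are shares of 150 mm and turn numbers shares of 90 degrees, none past 1 either way. Its arguments: {"type":"object","properties":{"steps":{"type":"array"},"grip_force":{"type":"number"}},"required":["steps"]}

```bash
mkdir -p pics; python3 - <<'E'
from station import *
import cv2
print(observe()); print(grip_depth)
for n in("scene","top"):
    print(n,camera_model(n)); cv2.imwrite(f"pics/{n}0.png",grab_frame(n)[:,:,::-1])
E
```

```text
{'clock': 0.0, 'joints': array([1.13571709e+00, 3.78047837e-01, 7.96729458e-02, 1.27438334e+00,
       1.14177130e-05, 1.46045422e+00]), 'joint_velocities': array([-8.25036845e-05, -1.48524892e-04,  8.99999188e-04,  6.75810072e-04,
        5.95328408e-04, -3.88839440e-04]), 'tau': array([-2.25064206e-03, -4.63602698e+01,  2.69877183e+01,  2.09711725e-02,
       -3.48767853e-04, -7.50557430e-07]), 'eef_pos': array([0.18320794, 0.54437219, 0.23038777]), 'tool_rot': array([ 1.61655995e-01,  9.86846684e-01, -9.43160554e-04, -2.69709777e-04]), 'wrist_force': array([-0.42781965, -0.05546204, -0.33685903]), 'ft_torque': array([-0.02945588,  0.03987341, -0.00363216]), 'grip_force': 0.0, 'width': 0.08498985904489084}
0.0187
scene {'fx': 454.52276873349814, 'fy': 454.52276873349814, 'cx': 277.5629684344121, 'cy': 202.3069931574018, 'k1': -0.026564295537627763, 'origin': array([ 0.1774777 , -0.72500512,  0.78553906]), 'orientation': array([ 0.30712097, -0.11775747, -0.32016238,  0.88842891])}
top {'fx': 535.8811294295195, 'fy': 535.8811294295195, 'cx': 287.3785464853506, 'cy': 200.5588155292437, 'k1': -0.13295409160608515, 'origin': array([ 0.40991797, -0.29939285,  1.06977084]), 'orientation': array([ 0.02976224, -0.0414744 , -0.7048967 ,  0.70747065])}
```

View pics/scene0.png

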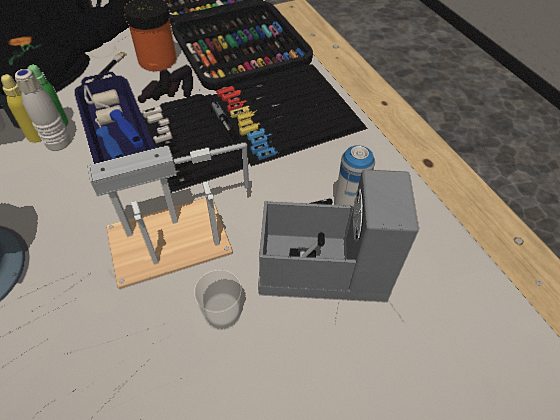

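View pics/top0.png

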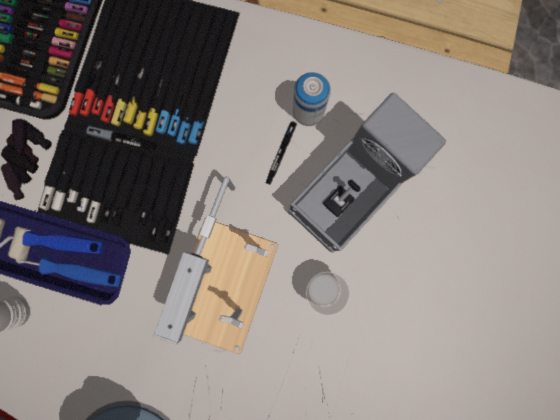

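The scene view shows the stand with its sleeve at about (130,165), the metal block at (201,155), the leg at (247,170), the fork tips at (138,210) and (208,188), and the extractor at (335,250). In the top view the block is at (207,226), the bend at (226,180), the forks at (256,249) and (230,321), and the lever bar at (353,186). I'll enlarge the areas for precise pixels.

```bash
cat > h.py <<'E'
import numpy as np, cv2
from station import *
from scipy.spatial.transform import Rotation as R
def ray(n,px):
    m=camera_model(n); u,v=px
    K=np.array([[m['fx'],0,m['cx']],[0,m['fy'],m['cy']],[0,0,1]])
    a=cv2.undistortPointsIter(np.array([[[u,v]]],float),K,np.array([m['k1'],0,0,0.]),None,None,(3,50,1e-10))[0,0]
    d=R.from_quat(m['orientation']).apply([a[0],-a[1],-1]); return m['origin'],d/np.linalg.norm(d)
def plane(n,px,z):
    o,d=ray(n,px); return o+d*(z-o[2])/d[2]
def tri(ps,pt):
    A=np.zeros((3,3));b=np.zeros(3); rs=[ray("scene",ps),ray("top",pt)]
    for o,d in rs:
        P=np.eye(3)-np.outer(d,d);A+=P;b+=P@o
    x=np.linalg.solve(A,b); e=[np.linalg.norm((np.eye(3)-np.outer(d,d))@(x-o)) for o,d in rs]
    return x,max(e)
def proj(n,p):
    m=camera_model(n); c=R.from_quat(m['orientation']).inv().apply(np.asarray(p,float)-m['origin'])
    x,y=c[0]/-c[2],-c[1]/-c[2]; s=1+m['k1']*(x*x+y*y); return np.array([m['fx']*x*s+m['cx'],m['fy']*y*s+m['cy']])
def crop(n,src,x0,y0,w,h,k,out):
    im=cv2.imread(src)[y0:y0+h,x0:x0+w]; im=cv2.resize(im,None,fx=k,fy=k,interpolation=cv2.INTER_CUBIC)
    for i in range(0,w,10):
        cv2.line(im,(i*k,0),(i*k,6 if (x0+i)%50 else 14),(0,0,255),1)
        if (x0+i)%50==0: cv2.putText(im,str(x0+i),(i*k,24),0,.4,(0,0,255))
    for j in range(0,h,10):
        cv2.line(im,(0,j*k),(6 if (y0+j)%50 else 14,j*k),(0,0,255),1)
        if (y0+j)%50==0: cv2.putText(im,str(y0+j),(16,j*k+4),0,.4,(0,0,255))
    cv2.imwrite(out,im)
E
python3 - <<'E'
from h import *
crop("s","pics/scene0.png",80,130,200,150,4,"pics/s1.png")
crop("t","pics/top0.png",150,170,140,185,3,"pics/t1a.png")
a=cv2.imread("pics/top0.png")
crop("t","pics/top0.png",280,90,170,165,3,"pics/t1b.png")
A=cv2.imread("pics/t1a.png");B=cv2.imread("pics/t1b.png")
o=np.zeros((600,800,3),np.uint8);A=A[:600];o[:A.shape[0],:420]=A;o[:495,420:800]=B[:,:380];cv2.imwrite("pics/t1.png",o)
crop("s","pics/scene0.png",250,140,175,165,3,"pics/s2.png")
E
```

```text
(no output)
```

View pics/s1.png

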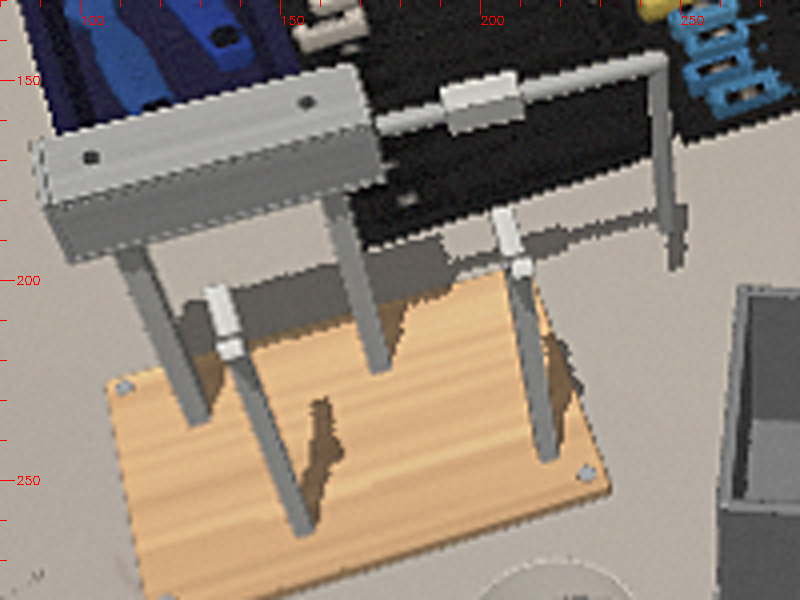

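View pics/t1.png

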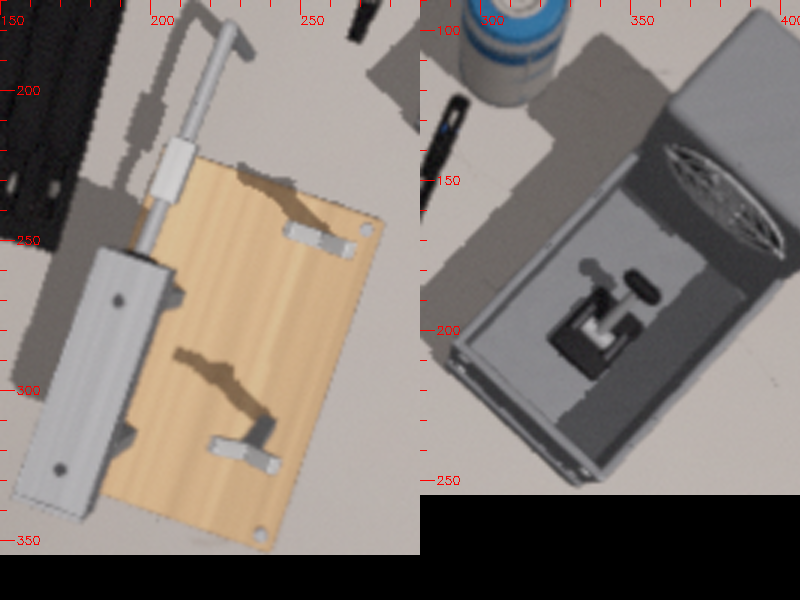

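View pics/s2.png

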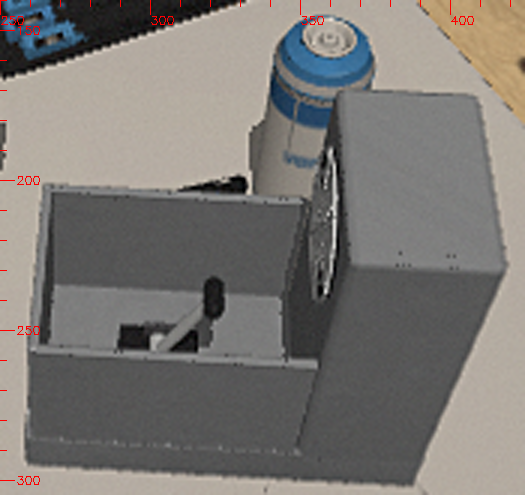

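```bash
python3 - <<'E'
from h import *
np.set_printoptions(precision=4,suppress=True)
P={}
for k,s,t in [("block",(200.5,152.75),(208,226.7)),("bend",(244.5,146),(226.5,178.5)),("ffork",(208,189.5),(256.3,249.7)),("rfork",(136,209.5),(231.7,321.3)),
 ("ffL",(205.5,183),(246.5,247)),("ffR",(210.5,196.5),(266.5,253.5)),("rfL",(134.3,202.7),(220.5,318)),("rfR",(137.8,217),(242,325)),
 ("padd",(321,239.3),(353.7,185.7)),("gL",(265,202.3),(290,208.3)),("gR",(260.7,257.3),(333.3,251.7)),
 ("hFL",(363.3,171),(362.7,122.7)),("hBL",(410,172.3),(394,92.7)),("hBR",(418.3,229.3),(443,142)),("hFR",(366,228.3),(402,180)),
 ("slvML",(168.5,146.5),(183.7,252.5)),("slvMR",(174.5,162),(208,260)),("slvRL",(89.5,164.7),(155,334)),("slvRR",(92,180.5),(178,342.5)),
 ("baseFR",(232,251),(277.5,243)),("leg",(248,188),(235,186))]:
    x,e=tri(s,t);P[k]=x;print(k,x,round(e,4))
d=P["ffork"]-P["rfork"];print("forkyaw",np.degrees(np.arctan2(d[1],d[0])),np.linalg.norm(d))
d=P["bend"]-P["block"];print("rodyaw",np.degrees(np.arctan2(d[1],d[0])),np.linalg.norm(d))
for a,b in(("gR","gL"),("hFR","hFL"),("hBR","hBL")):
    d=P[b]-P[a];print("ext y",np.degrees(np.arctan2(d[1],d[0])),np.linalg.norm(d))
m=(P["hFL"]+P["hFR"])/2-(P["gL"]+P["gR"])/2;print("ext x",np.degrees(np.arctan2(m[1],m[0])),np.linalg.norm(m[:2]),"expect .161")
for k,px,z in(("can",(312,84),.166),("mark1",(293,125),.01),("mark2",(269,182),.01),("cup",(324,290),.045)): print(k,plane("top",px,z))
E
```

```text
block [ 0.4553 -0.1822  0.1815] 0.0003
bend [ 0.537  -0.2102  0.1696] 0.0013
ffork [ 0.4173 -0.2624  0.1783] 0.0008
rfork [ 0.299  -0.2226  0.1787] 0.0011
ffL [ 0.4222 -0.2463  0.1774] 0.0002
ffR [ 0.411  -0.2793  0.18  ] 0.0008
rfL [ 0.3043 -0.2038  0.1744] 0.0005
rfR [ 0.2933 -0.2397  0.1803] 0.0011
padd [ 0.5335 -0.4345  0.1115] 0.0011
gL [ 0.4928 -0.3207  0.1381] 0.0026
gR [ 0.4188 -0.3985  0.1227] 0.004
hFL [ 0.6192 -0.4325  0.2311] 0.0025
hBL [ 0.6703 -0.485   0.2366] 0.0003
hBR [ 0.5918 -0.5653  0.2333] 0.0013
hFR [ 0.5368 -0.5046  0.2172] 0.008
slvML [ 0.4122 -0.145   0.1961] 0.0004
slvMR [ 0.4003 -0.1848  0.1955] 0.0004
slvRL [ 0.28   -0.1007  0.2004] 0.0009
slvRR [ 0.267  -0.1383  0.2011] 0.001
baseFR [ 0.4312 -0.2966  0.0072] 0.0019
leg [ 0.5385 -0.214   0.0477] 0.0029
forkyaw -18.604695680312016 0.1247828407257805
rodyaw -18.89517321968629 0.08711592944896716
ext y 46.37580029637737 0.108500230132798
ext y 41.210631726886334 0.1103784389315849
ext y 45.66170355840157 0.11233466446421389
ext x -41.72157979194462 0.1637404512172936 expect .161
can [ 0.7062 -0.3567  0.166 ]
mark1 [ 0.6708 -0.3278  0.01  ]
mark2 [ 0.5542 -0.2801  0.01  ]
cup [ 0.343  -0.3863  0.045 ]
```

The two views agree to 1–3 mm: stand yaw is −18.7°, the block is at (0.455, −0.182, 0.175), the rest origin at about (0.3605, −0.2433) and the paddle at (0.5335, −0.4345, 0.1115). The tool yaw already matches the shaft. I'll move across high and refine the extractor's yaw.

Emit:
servo_tool([
  {"delta_rot": [0, 0, 0], "slide": [0.2, -0.1, 0.3], "hand": 0},
  {"delta_rot": [0, 0, 0], "slide": [0.4, -0.3, 0.6], "hand": 0},
  {"delta_rot": [0, 0, 0], "slide": [0.6, -0.6, 0.85], "hand": 0},
  {"delta_rot": [0, 0, 0], "slide": [0.7, -0.8, 0.85], "hand": 0},
  {"delta_rot": [0, 0, 0], "slide": [0.8, -1, 0.85], "hand": 0},
])

```text
clock: 0.52
eef_pos: [0.2882, 0.4232, 0.3524]
tool_rot: [0.161, 0.987, 0.001, 0.001]
wrist_force: [1.9, 0.1, 0.7]
width: 0.0855
grip_force: 0.0
```

Emit:
servo_tool([
  {"delta_rot": [0, 0, 0], "slide": [0.2, -0.25, 0], "hand": 0},
  {"delta_rot": [0, 0, 0], "slide": [0.4, -0.5, 0], "hand": 0},
  {"delta_rot": [0, 0, 0], "slide": [0.5, -0.75, 0], "hand": 0},
  {"delta_rot": [0, 0, 0], "slide": [0.6, -1, 0], "hand": 0},
  {"delta_rot": [0, 0, 0], "slide": [0.6, -1, 0], "hand": 0},
])

```text
clock: 0.93
eef_pos: [0.3786, 0.2688, 0.3501]
tool_rot: [0.164, 0.986, -0.001, 0.0]
wrist_force: [0.2, 0.1, -0.1]
width: 0.0854
grip_force: 0.0
```

Emit:
servo_tool([
  {"delta_rot": [0, 0, 0], "slide": [0.1, -0.25, 0], "hand": 0},
  {"delta_rot": [0, 0, 0], "slide": [0.2, -0.5, 0], "hand": 0},
  {"delta_rot": [0, 0, 0], "slide": [0.2, -0.75, 0], "hand": 0},
  {"delta_rot": [0, 0, 0], "slide": [0.3, -1, 0], "hand": 0},
  {"delta_rot": [0, 0, 0], "slide": [0.3, -1, 0], "hand": 0},
])

```text
clock: 1.35
eef_pos: [0.4236, 0.1181, 0.3499]
tool_rot: [0.166, 0.986, -0.001, 0.0]
wrist_force: [0.4, 0.3, 0.8]
width: 0.0852
grip_force: 0.0
```

Emit:
servo_tool([
  {"delta_rot": [0, 0, 0], "slide": [0, -0.25, 0], "hand": 0},
  {"delta_rot": [0, 0, 0], "slide": [0, -0.5, 0], "hand": 0},
  {"delta_rot": [0, 0, 0], "slide": [0, -0.75, 0], "hand": 0},
  {"delta_rot": [0, 0, 0], "slide": [0, -1, 0], "hand": 0},
  {"delta_rot": [0, 0, 0], "slide": [0, -1, 0], "hand": 0},
])

```text
clock: 1.77
eef_pos: [0.4221, -0.0313, 0.3499]
tool_rot: [0.165, 0.986, -0.001, -0.0]
wrist_force: [0.5, 0.3, 0.4]
width: 0.0852
grip_force: 0.0
```

```bash
python3 - <<'E'
from h import *
np.set_printoptions(precision=4,suppress=True)
im=cv2.cvtColor(cv2.imread("pics/top0.png"),cv2.COLOR_BGR2GRAY)
pts={"hFL":(362.7,122.7,.24),"hBL":(394,92.7,.24),"hBR":(443,142,.24),"hFR":(402,180,.24),"gL":(290,208.3,.14),"gR":(333.3,251.7,.14)}
for k,(u,v,z) in pts.items():
    c=cv2.cornerSubPix(im,np.array([[[u,v]]],np.float32),(4,4),(-1,-1),(3,40,.01))[0,0]
    print(k,c,plane("top",c,z), plane("top",(u,v),z))
ims=cv2.cvtColor(cv2.imread("pics/scene0.png"),cv2.COLOR_BGR2GRAY)
for k,(u,v,z) in {"hFL":(363.3,171,.24),"hBL":(410,172.3,.24),"hBR":(418.3,229.3,.24),"hFR":(366,228.3,.24),"gL":(265,202.3,.14),"gR":(260.7,257.3,.14)}.items(): print("s",k,plane("scene",(u,v),z))
o=observe();print(o['eef_pos'],R.from_quat(o['tool_rot']).as_matrix()[:,1:],o['clock'])
E
```

```text
hFL [364.3985 120.6953] [ 0.6223 -0.4354  0.24  ] [ 0.619  -0.4326  0.24  ]
hBL [391.7637  91.6386] [ 0.6711 -0.4809  0.24  ] [ 0.6694 -0.4845  0.24  ]
hBR [446.0466 140.5681] [ 0.5918 -0.5674  0.24  ] [ 0.5893 -0.5623  0.24  ]
hFR [405.0854 180.3571] [ 0.5268 -0.4988  0.24  ] [ 0.5273 -0.4939  0.24  ]
gL [290.  208.3] [ 0.4905 -0.3193  0.14  ] [ 0.4905 -0.3193  0.14  ]
gR [333.3 251.7] [ 0.4152 -0.3946  0.14  ] [ 0.4152 -0.3946  0.14  ]
s hFL [ 0.6097 -0.4361  0.24  ]
s hBL [ 0.6669 -0.4864  0.24  ]
s hBR [ 0.588  -0.5679  0.24  ]
s hFR [ 0.5294 -0.5175  0.24  ]
s gL [ 0.4942 -0.3231  0.14  ]
s gR [ 0.4159 -0.4089  0.14  ]
[ 0.4221 -0.0313  0.3499] [[ 0.3262 -0.0008]
 [ 0.9453 -0.0024]
 [-0.0026 -1.    ]] 1.7667
```

Emit:
servo_tool([
  {"delta_rot": [0, 0, 0], "slide": [0.1, -0.25, -0.1], "hand": 0},
  {"delta_rot": [0, 0, 0], "slide": [0.2, -0.5, -0.2], "hand": 0},
  {"delta_rot": [0, 0, 0], "slide": [0.22, -0.75, -0.4], "hand": 0},
  {"delta_rot": [0, 0, 0], "slide": [0.22, -1, -0.5], "hand": 0},
  {"delta_rot": [0, 0, 0], "slide": [0.22, -1, -0.5], "hand": 0},
  {"delta_rot": [0, 0, 0], "slide": [0.22, -1, -0.5], "hand": 0},
  {"delta_rot": [0, 0, 0], "slide": [0.22, -1, -0.5], "hand": 0},
  {"delta_rot": [0, 0, 0], "slide": [0.22, -1, -0.5], "hand": 0},
])

```text
clock: 2.43
eef_pos: [0.4555, -0.1751, 0.2763]
tool_rot: [0.161, 0.987, 0.0, 0.0]
wrist_force: [0.5, 0.1, -0.1]
width: 0.0856
grip_force: 0.0
```

Emit:
servo_tool([
  {"delta_rot": [0, 0, 0], "slide": [0, -0.045, -0.15], "hand": 0},
  {"delta_rot": [0, 0, 0], "slide": [0, -0.045, -0.3], "hand": 0},
  {"delta_rot": [0, 0, 0], "slide": [0, -0.045, -0.45], "hand": 0},
  {"delta_rot": [0, 0, 0], "slide": [0, -0.045, -0.6], "hand": 0},
  {"delta_rot": [0, 0, 0], "slide": [0, -0.045, -0.7], "hand": 0},
  {"delta_rot": [0, 0, 0], "slide": [0, -0.045, -0.8], "hand": 0},
  {"delta_rot": [0, 0, 0], "slide": [0, -0.045, -0.8], "hand": 0},
  {"delta_rot": [0, 0, 0], "slide": [0, -0.045, -0.8], "hand": 0},
], grip_force=60)

```text
clock: 3.1
eef_pos: [0.4552, -0.1819, 0.156]
tool_rot: [0.161, 0.987, 0.0, -0.0]
wrist_force: [0.7, 0.2, -0.2]
width: 0.0855
grip_force: 0.0
```

Emit:
servo_tool([
  {"delta_rot": [0, 0, 0], "slide": [0, 0, 0], "hand": 0.3},
  {"delta_rot": [0, 0, 0], "slide": [0, 0, 0], "hand": 0.5},
  {"delta_rot": [0, 0, 0], "slide": [0, 0, 0], "hand": 0.7},
  {"delta_rot": [0, 0, 0], "slide": [0, 0, 0], "hand": 0.8},
  {"delta_rot": [0, 0, 0], "slide": [0, 0, 0], "hand": 1},
  {"delta_rot": [0, 0, 0], "slide": [0, 0, 0], "hand": 1},
  {"delta_rot": [0, 0, 0], "slide": [0, 0, 0], "hand": 1},
  {"delta_rot": [0, 0, 0], "slide": [0, 0, 0], "hand": 1},
  {"delta_rot": [0, 0, 0], "slide": [0, 0, 0], "hand": 1},
  {"delta_rot": [0, 0, 0], "slide": [0, 0, 0], "hand": 1},
], grip_force=60)

```text
clock: 3.93
eef_pos: [0.4554, -0.1833, 0.1557]
tool_rot: [0.162, 0.987, 0.0, 0.0]
wrist_force: [1.6, 2.0, 3.5]
width: 0.0149
grip_force: 60.7
```

Emit:
servo_tool([
  {"delta_rot": [0, 0, 0], "slide": [0, 0, 0.03], "hand": 1},
  {"delta_rot": [0, 0, 0], "slide": [0.095, -0.032, 0.03], "hand": 1},
  {"delta_rot": [0, 0, 0], "slide": [0.237, -0.08, 0.03], "hand": 1},
  {"delta_rot": [0, 0, 0], "slide": [0.379, -0.128, 0.03], "hand": 1},
  {"delta_rot": [0, 0, 0], "slide": [0.521, -0.175, 0.03], "hand": 1},
  {"delta_rot": [0, 0, 0], "slide": [0.664, -0.223, 0.03], "hand": 1},
  {"delta_rot": [0, 0, 0], "slide": [0.806, -0.271, 0.03], "hand": 1},
  {"delta_rot": [0, 0, 0], "slide": [0.948, -0.319, 0.03], "hand": 1},
  {"delta_rot": [0, 0, 0], "slide": [0.985, -0.332, 0.03], "hand": 1},
  {"delta_rot": [0, 0, 0], "slide": [0.985, -0.332, 0.03], "hand": 1},
  {"delta_rot": [0, 0, 0], "slide": [0.985, -0.332, 0.03], "hand": 1},
  {"delta_rot": [0, 0, 0], "slide": [0.985, -0.332, 0.03], "hand": 1},
])

```text
clock: 4.93
eef_pos: [0.6014, -0.2327, 0.1596]
tool_rot: [0.162, 0.987, 0.0, -0.001]
wrist_force: [-0.4, -0.4, -1.7]
width: 0.0148
grip_force: 60.0
```

```bash
python3 - <<'E'
from h import *
cv2.imwrite("pics/a_s.png",grab_frame("scene")[:,:,::-1]);cv2.imwrite("pics/a_t.png",grab_frame("top")[:,:,::-1])
crop("","pics/a_s.png",80,80,220,190,2,"pics/a1.png");crop("","pics/a_t.png",140,120,170,200,2,"pics/a2.png")
A=cv2.imread("pics/a1.png");B=cv2.imread("pics/a2.png");o=np.zeros((400,780,3),np.uint8);o[:380,:440]=A;o[:400,440:780]=B;cv2.imwrite("pics/a.png",o)
E
```

```text
(no output)
```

View pics/a.png

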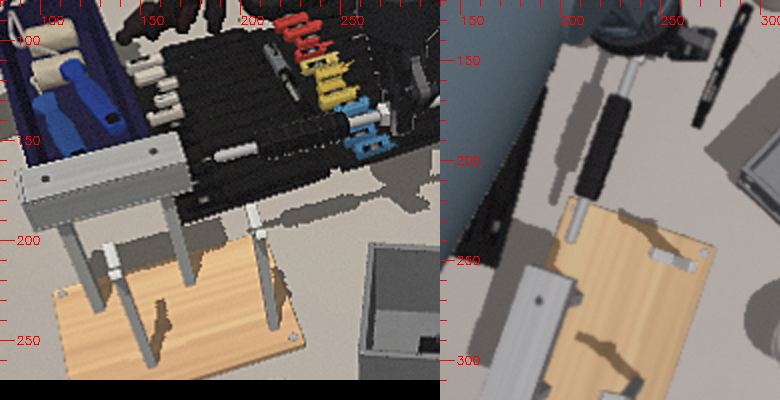

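Emit:
servo_tool([
  {"delta_rot": [0, 0, 0], "slide": [0, 0, 0.1], "hand": 1},
  {"delta_rot": [0, 0, 0], "slide": [0, 0, 0.2], "hand": 1},
  {"delta_rot": [0, 0, 0], "slide": [0, 0, 0.3], "hand": 1},
  {"delta_rot": [0, 0, 0], "slide": [0, 0, 0.3], "hand": 1},
])

```text
clock: 5.37
eef_pos: [0.6036, -0.2337, 0.2087]
tool_rot: [0.162, 0.987, -0.001, 0.003]
wrist_force: [0.3, -0.2, -0.6]
width: 0.0152
grip_force: 60.1
```

```bash
python3 - <<'E'
from h import *
np.set_printoptions(precision=4,suppress=True)
# at TCP (0.6014,-0.2327,0.1596)
a,e=tri((186.5,158.5),(206,240));print("stub end",a,e)
def hand(n,f):
    im=cv2.imread(f);  return im
# handle mask, dark pixels in top view near the handle
im=cv2.imread("pics/a_t.png");g=im.max(2)
m=np.zeros(g.shape,np.uint8);m[165:225,195:240]=(g[165:225,195:240]<50)
ys,xs=np.nonzero(m);print("handle dark px",len(xs),xs.mean(),ys.mean(),cv2.minAreaRect(np.c_[xs,ys].astype(np.float32)))
p=plane("top",(xs.mean(),ys.mean()),.188);print(p, np.linalg.norm(p[:2]-np.array([.6014,-.2327])))
d=np.array([.6014,-.2327])-a[:2];print(np.degrees(np.arctan2(d[1],d[0])),np.linalg.norm(d))
E
```

```text
stub end [ 0.4307 -0.1776  0.1792] 0.003231740294544956
handle dark px 605 221.1801652892562 193.30082644628098 ((221.4196014404297, 193.18115234375), (12.0387544631958, 52.532745361328125), 19.536653518676758)
[ 0.5107 -0.2042  0.188 ] 0.09505676924894493
-17.88215703183651 0.17935779455480033
```

Emit:
servo_tool([
  {"delta_rot": [0, 0, 0], "slide": [-0.2, -0.05, 0], "hand": 1},
  {"delta_rot": [0, 0, 0], "slide": [-0.4, -0.1, 0], "hand": 1},
  {"delta_rot": [0, 0, 0], "slide": [-0.6, -0.15, 0], "hand": 1},
  {"delta_rot": [0, 0, 0], "slide": [-0.8, -0.2, 0], "hand": 1},
  {"delta_rot": [0, 0, 0], "slide": [-1, -0.27, 0], "hand": 1},
  {"delta_rot": [0, 0, 0], "slide": [-1, -0.27, 0], "hand": 1},
  {"delta_rot": [0, 0, 0], "slide": [-1, -0.27, 0], "hand": 1},
  {"delta_rot": [0, 0, 0], "slide": [-1, -0.27, 0], "hand": 1},
])

```text
clock: 6.03
eef_pos: [0.4527, -0.2735, 0.2048]
tool_rot: [0.162, 0.987, 0.0, 0.0]
wrist_force: [0.6, -0.1, -1.7]
width: 0.0152
grip_force: 60.0
```

```bash
python3 - <<'E'
from h import *
cv2.imwrite("pics/b_s.png",grab_frame("scene")[:,:,::-1]);cv2.imwrite("pics/b_t.png",grab_frame("top")[:,:,::-1])
crop("","pics/b_s.png",80,110,200,180,2,"pics/a1.png");crop("","pics/b_t.png",170,180,190,200,2,"pics/a2.png")
A=cv2.imread("pics/a1.png");B=cv2.imread("pics/a2.png");o=np.zeros((400,780,3),np.uint8);o[:360,:400]=A;o[:400,400:780]=B;cv2.imwrite("pics/b.png",o)
E
```

```text
(no output)
```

View pics/b.png

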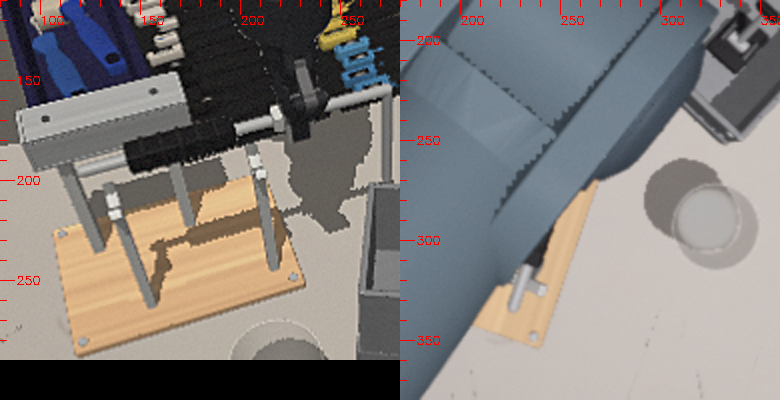

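Emit:
servo_tool([
  {"delta_rot": [0, 0, 0], "slide": [-0.015, 0, 0], "hand": 1},
  {"delta_rot": [0, 0, 0], "slide": [-0.015, 0, -0.1], "hand": 1},
  {"delta_rot": [0, 0, 0], "slide": [-0.015, 0, -0.18], "hand": 1},
  {"delta_rot": [0, 0, 0], "slide": [-0.015, 0, -0.24], "hand": 1},
  {"delta_rot": [0, 0, 0], "slide": [-0.015, 0, -0.28], "hand": 1},
  {"delta_rot": [0, 0, 0], "slide": [-0.015, 0, -0.3], "hand": 1},
  {"delta_rot": [0, 0, 0], "slide": [-0.015, 0, -0.32], "hand": 1},
  {"delta_rot": [0, 0, 0], "slide": [-0.015, 0, -0.32], "hand": 1},
  {"delta_rot": [0, 0, 0], "slide": [-0.015, 0, -0.32], "hand": 1},
])

```text
clock: 6.88
eef_pos: [0.4509, -0.2734, 0.1573]
tool_rot: [0.162, 0.987, 0.0, 0.0]
wrist_force: [0.8, 2.5, -1.0]
width: 0.0149
grip_force: 60.1
```

Emit:
servo_tool([
  {"delta_rot": [0, 0, 0], "slide": [0, 0.005, -0.01], "hand": 1},
  {"delta_rot": [0, 0, 0], "slide": [0, 0.01, -0.01], "hand": 1},
  {"delta_rot": [0, 0, 0], "slide": [0, 0.01, -0.01], "hand": 0.8},
  {"delta_rot": [0, 0, 0], "slide": [0, 0.01, -0.01], "hand": 0.7},
  {"delta_rot": [0, 0, 0], "slide": [0, 0.01, -0.01], "hand": 0.6},
  {"delta_rot": [0, 0, 0], "slide": [0, 0.01, -0.01], "hand": 0.5},
  {"delta_rot": [0, 0, 0], "slide": [0, 0.01, -0.01], "hand": 0.4},
  {"delta_rot": [0, 0, 0], "slide": [0, 0.01, -0.01], "hand": 0.4},
  {"delta_rot": [0, 0, 0], "slide": [0, 0.01, -0.01], "hand": 0.4},
  {"delta_rot": [0, 0, 0], "slide": [0, 0.01, -0.01], "hand": 0.4},
])

```text
clock: 7.72
eef_pos: [0.4505, -0.2722, 0.1554]
tool_rot: [0.162, 0.987, 0.0, -0.0]
wrist_force: [-0.2, 0.2, -0.2]
width: 0.0511
grip_force: 0.0
```

Emit:
servo_tool([
  {"delta_rot": [0, 0, 0], "slide": [0, 0, 0.2], "hand": 0.4},
  {"delta_rot": [0, 0, 0], "slide": [0, 0, 0.4], "hand": 0.4},
  {"delta_rot": [0, 0, 0], "slide": [0, 0, 0.6], "hand": 0.4},
  {"delta_rot": [0, 0, 0], "slide": [0, 0, 0.6], "hand": 0.4},
  {"delta_rot": [0, 0, 0], "slide": [0, 0, 0.6], "hand": 0.4},
])

```text
clock: 8.13
eef_pos: [0.4518, -0.2732, 0.2474]
tool_rot: [0.162, 0.987, -0.001, 0.002]
wrist_force: [0.1, 0.6, -1.0]
width: 0.0513
grip_force: 0.0
```

```bash
python3 - <<'E'
from h import *
cv2.imwrite("pics/c_s.png",grab_frame("scene")[:,:,::-1]);cv2.imwrite("pics/c_t.png",grab_frame("top")[:,:,::-1])
crop("","pics/c_s.png",100,120,190,150,4,"pics/c.png")
E
```

```text
(no output)
```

View pics/c.png

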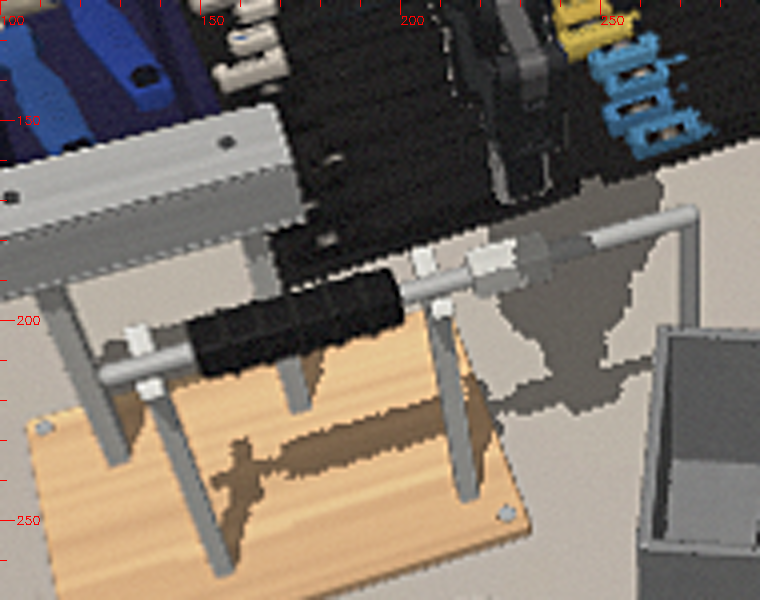

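The rod lies level in both forks with the leg down. The handle runs from about (148,205) to (200,194), between the forks at (137,210) and (208,190). Next I'll take it by the handle.

Emit:
servo_tool([
  {"delta_rot": [0, 0, 0], "slide": [-0.15, 0.05, 0], "hand": 0.4},
  {"delta_rot": [0, 0, 0], "slide": [-0.3, 0.1, 0], "hand": 0.4},
  {"delta_rot": [0, 0, 0], "slide": [-0.45, 0.15, 0], "hand": 0.4},
  {"delta_rot": [0, 0, 0], "slide": [-0.6, 0.2, 0], "hand": 0.4},
  {"delta_rot": [0, 0, 0], "slide": [-0.6, 0.2, 0], "hand": 0.4},
  {"delta_rot": [0, 0, 0], "slide": [-0.6, 0.2, 0], "hand": 0.4},
  {"delta_rot": [0, 0, 0], "slide": [-0.6, 0.2, 0], "hand": 0.4},
])

```text
clock: 8.82
eef_pos: [0.3605, -0.2421, 0.2446]
tool_rot: [0.162, 0.987, 0.0, -0.0]
wrist_force: [0.2, 0.3, 1.1]
width: 0.0512
grip_force: 0.0
```

```bash
python3 - <<'E'
from h import *
np.set_printoptions(precision=4,suppress=True)
for z in(.170,.18): print(plane("scene",(173.9,200.3),z))
print(plane("scene",(125.5,213.3),.175), plane("scene",(272.5,173),.175))
E
```

```text
[ 0.3604 -0.2385  0.17  ]
[ 0.3574 -0.2464  0.18  ]
[ 0.2812 -0.2149  0.175 ] [ 0.53   -0.3009  0.175 ]
```

Emit:
servo_tool([
  {"delta_rot": [0, 0, 0], "slide": [0, 0, -0.15], "hand": 0.4},
  {"delta_rot": [0, 0, 0], "slide": [0, 0, -0.3], "hand": 0.4},
  {"delta_rot": [0, 0, 0], "slide": [0, 0, -0.45], "hand": 0.4},
  {"delta_rot": [0, 0, 0], "slide": [0, 0, -0.56], "hand": 0.4},
  {"delta_rot": [0, 0, 0], "slide": [0, 0, -0.56], "hand": 0.4},
  {"delta_rot": [0, 0, 0], "slide": [0, 0, -0.56], "hand": 0.6},
  {"delta_rot": [0, 0, 0], "slide": [0, 0, -0.56], "hand": 0.7},
  {"delta_rot": [0, 0, 0], "slide": [0, 0, -0.56], "hand": 0.8},
  {"delta_rot": [0, 0, 0], "slide": [0, 0, -0.56], "hand": 1},
  {"delta_rot": [0, 0, 0], "slide": [0, 0, -0.56], "hand": 1},
  {"delta_rot": [0, 0, 0], "slide": [0, 0, -0.56], "hand": 1},
  {"delta_rot": [0, 0, 0], "slide": [0, 0, -0.56], "hand": 1},
])

```text
clock: 9.82
eef_pos: [0.362, -0.2417, 0.1627]
tool_rot: [0.161, 0.987, 0.001, 0.002]
wrist_force: [2.4, 4.4, 2.5]
width: 0.0192
grip_force: 59.5
```

Emit:
servo_tool([
  {"delta_rot": [0, 0, 0], "slide": [0, 0, 0], "hand": 1},
  {"delta_rot": [0, 0, 0], "slide": [0, 0, 0], "hand": 1},
  {"delta_rot": [0, 0, 0], "slide": [0, 0, 0], "hand": 1},
  {"delta_rot": [0, 0, 0], "slide": [0, 0, 0], "hand": 1},
], grip_force=90)

```text
clock: 10.15
eef_pos: [0.362, -0.2418, 0.1629]
tool_rot: [0.161, 0.987, 0.001, 0.002]
wrist_force: [2.6, 4.5, 3.4]
width: 0.0184
grip_force: 88.5
```

Emit:
servo_tool([
  {"delta_rot": [0, 0, 0], "slide": [0, 0, 0.1], "hand": 1},
  {"delta_rot": [0, 0, 0], "slide": [0, 0, 0.25], "hand": 1},
  {"delta_rot": [0, 0, 0], "slide": [0, 0, 0.45], "hand": 1},
  {"delta_rot": [0, 0, 0], "slide": [0, 0, 0.65], "hand": 1},
  {"delta_rot": [0, 0, 0], "slide": [0, 0, 0.85], "hand": 1},
  {"delta_rot": [0, 0, 0], "slide": [0, 0, 0.85], "hand": 1},
  {"delta_rot": [0, 0, 0], "slide": [0, 0, 0.85], "hand": 1},
  {"delta_rot": [0, 0, 0], "slide": [0, 0, 0.85], "hand": 1},
])

```text
clock: 10.82
eef_pos: [0.3605, -0.2424, 0.2888]
tool_rot: [0.162, 0.987, -0.0, 0.0]
wrist_force: [-0.2, 0.5, -2.4]
width: 0.0185
grip_force: 88.3
```

Emit:
servo_tool([
  {"delta_rot": [0, 0, -0.05], "slide": [0.05, -0.05, 0], "hand": 1},
  {"delta_rot": [0, 0, -0.1], "slide": [0.1, -0.15, 0], "hand": 1},
  {"delta_rot": [0, 0, -0.16], "slide": [0.2, -0.25, 0], "hand": 1},
  {"delta_rot": [0, 0, -0.22], "slide": [0.3, -0.4, 0], "hand": 1},
  {"delta_rot": [0, 0, -0.28], "slide": [0.38, -0.5, 0], "hand": 1},
  {"delta_rot": [0, 0, -0.28], "slide": [0.4, -0.57, 0], "hand": 1},
  {"delta_rot": [0, 0, -0.28], "slide": [0.4, -0.57, 0], "hand": 1},
  {"delta_rot": [0, 0, -0.28], "slide": [0.4, -0.57, 0], "hand": 1},
  {"delta_rot": [0, 0, -0.28], "slide": [0.4, -0.57, 0], "hand": 1},
  {"delta_rot": [0, 0, -0.28], "slide": [0.4, -0.57, 0], "hand": 1},
])

```text
clock: 11.65
eef_pos: [0.4198, -0.3267, 0.2889]
tool_rot: [0.373, 0.928, 0.0, -0.0]
wrist_force: [-0.0, 1.3, -1.6]
width: 0.0185
grip_force: 88.2
```

```bash
python3 - <<'E'
from h import *
cv2.imwrite("pics/d_s.png",grab_frame("scene")[:,:,::-1]);cv2.imwrite("pics/d_t.png",grab_frame("top")[:,:,::-1])
crop("","pics/d_s.png",150,110,265,200,3,"pics/d.png")
o=observe();Y=R.from_quat(o['tool_rot']).as_matrix()[:,1];print(o['eef_pos'],np.degrees(np.arctan2(Y[1],Y[0]))-90,R.from_quat(o['tool_rot']).as_matrix()[:,2])
E
```

```text
[ 0.42010517 -0.32692092  0.28918968] -43.76272437526777 [ 1.21864351e-04  7.00100992e-05 -9.99999990e-01]
```

View pics/d.png

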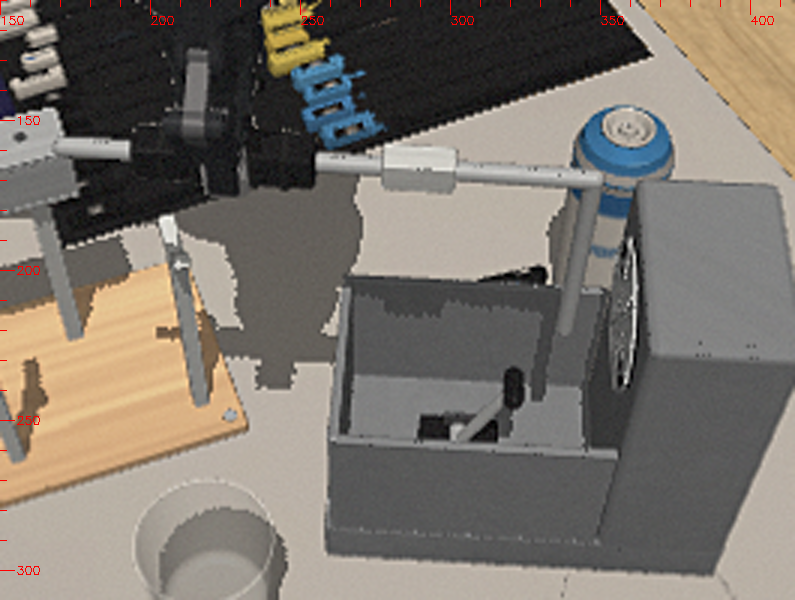

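The leg hangs above the well behind the lever: its tip is at about (339,221), and the cross-bar is at (321,239). I'll check the tip position, then lower.

```bash
python3 - <<'E'
from h import *
np.set_printoptions(precision=4,suppress=True)
ex=np.array([.7222,-.6917]);ey=np.array([.6917,.7222]);p=np.array([.5335,-.4345])
for q in(plane("scene",(338.7,221.5),.176)[:2],np.array([.549,-.4505])): print(q,(q-p)@ex,(q-p)@ey)
E
```

```text
[ 0.5457 -0.4547] 0.02275772039252452 -0.006167030571764637
[ 0.549  -0.4505] 0.022261300000000057 -0.0008338499999999616
```

Emit:
servo_tool([
  {"delta_rot": [0, 0, 0], "slide": [0, 0, -0.05], "hand": 1},
  {"delta_rot": [0, 0, 0], "slide": [0, 0, -0.1], "hand": 1},
  {"delta_rot": [0, 0, 0], "slide": [0, 0, -0.13], "hand": 1},
  {"delta_rot": [0, 0, 0], "slide": [0, 0, -0.13], "hand": 1},
])

```text
clock: 12.08
eef_pos: [0.4198, -0.3268, 0.2676]
tool_rot: [0.373, 0.928, 0.001, -0.001]
wrist_force: [-0.2, 0.5, -1.4]
width: 0.018
grip_force: 88.2
```

Emit:
servo_tool([
  {"delta_rot": [0, 0, 0], "slide": [0.025, -0.005, 0], "hand": 1},
  {"delta_rot": [0, 0, 0], "slide": [0.025, -0.005, -0.06], "hand": 1},
  {"delta_rot": [0, 0, 0], "slide": [0.025, -0.005, -0.12], "hand": 1},
  {"delta_rot": [0, 0, 0], "slide": [0.025, -0.005, -0.18], "hand": 1},
  {"delta_rot": [0, 0, 0], "slide": [0.025, -0.005, -0.24], "hand": 1},
  {"delta_rot": [0, 0, 0], "slide": [0.025, -0.005, -0.3], "hand": 1},
  {"delta_rot": [0, 0, 0], "slide": [0.025, -0.005, -0.36], "hand": 1},
  {"delta_rot": [0, 0, 0], "slide": [0.025, -0.005, -0.42], "hand": 1},
  {"delta_rot": [0, 0, 0], "slide": [0.025, -0.005, -0.46], "hand": 1},
  {"delta_rot": [0, 0, 0], "slide": [0.025, -0.005, -0.46], "hand": 1},
  {"delta_rot": [0, 0, 0], "slide": [0.025, -0.005, -0.46], "hand": 1},
])

```text
clock: 13.0
eef_pos: [0.4241, -0.3282, 0.2]
tool_rot: [0.373, 0.928, 0.0, -0.0]
wrist_force: [1.2, -0.5, -1.4]
width: 0.0186
grip_force: 88.2
```

Emit:
servo_tool([
  {"delta_rot": [0, 0, 0], "slide": [-0.04, 0.038, 0], "hand": 1},
  {"delta_rot": [0, 0, 0], "slide": [-0.08, 0.077, 0], "hand": 1},
  {"delta_rot": [0, 0, 0], "slide": [-0.12, 0.115, 0], "hand": 1},
  {"delta_rot": [0, 0, 0], "slide": [-0.16, 0.153, 0], "hand": 1},
  {"delta_rot": [0, 0, 0], "slide": [-0.2, 0.191, 0], "hand": 1},
  {"delta_rot": [0, 0, 0], "slide": [-0.24, 0.23, 0], "hand": 1},
  {"delta_rot": [0, 0, 0], "slide": [-0.28, 0.268, 0], "hand": 1},
  {"delta_rot": [0, 0, 0], "slide": [-0.31, 0.297, 0], "hand": 1},
  {"delta_rot": [0, 0, 0], "slide": [-0.34, 0.326, 0], "hand": 1},
  {"delta_rot": [0, 0, 0], "slide": [-0.36, 0.345, 0], "hand": 1},
  {"delta_rot": [0, 0, 0], "slide": [-0.36, 0.345, 0], "hand": 1},
  {"delta_rot": [0, 0, 0], "slide": [-0.36, 0.345, 0], "hand": 1},
])

```text
clock: 14.0
eef_pos: [0.3713, -0.2774, 0.2013]
tool_rot: [0.373, 0.928, -0.0, 0.002]
wrist_force: [1.7, -1.5, 1.5]
width: 0.0182
grip_force: 88.5
```

```bash
python3 - <<'E'
from h import *
cv2.imwrite("pics/e_s.png",grab_frame("scene")[:,:,::-1])
crop("","pics/e_s.png",150,110,265,200,3,"pics/e.png")
E
```

```text
(no output)
```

View pics/e.png

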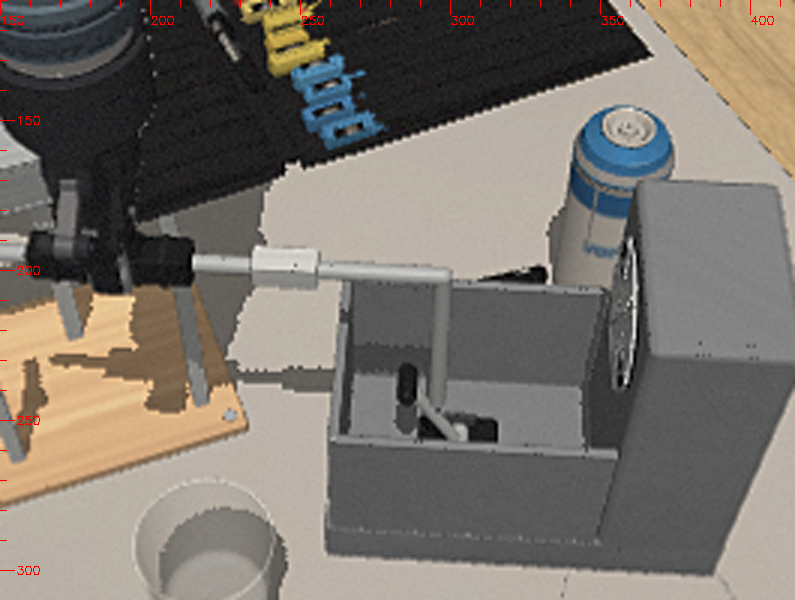

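```bash
python3 - <<'E'
from h import *
from scipy.optimize import brentq
ex=np.array([.7222,-.6917]);o=np.array([.5335,-.4345])-.034*ex
f=lambda a:(plane("scene",(285.7,238.3),.05+.07*np.cos(a))[:2]-o)@ex+.07*np.sin(a)
a=brentq(f,-.2,1.2);print("lean",a,"joint",a+.5)
E
```

```text
lean 0.44042013472557134 joint 0.9404201347255714
```

Emit:
servo_tool([
  {"delta_rot": [0, 0, 0], "slide": [-0.01, 0.01, 0], "hand": 1},
  {"delta_rot": [0, 0, 0], "slide": [-0.02, 0.019, 0], "hand": 1},
  {"delta_rot": [0, 0, 0], "slide": [-0.03, 0.029, 0], "hand": 1},
  {"delta_rot": [0, 0, 0], "slide": [-0.03, 0.029, 0], "hand": 1},
  {"delta_rot": [0, 0, 0], "slide": [-0.03, 0.029, 0], "hand": 1},
])

```text
clock: 14.47
eef_pos: [0.3663, -0.2729, 0.2007]
tool_rot: [0.373, 0.928, -0.0, 0.001]
wrist_force: [2.2, -2.3, 0.8]
width: 0.0186
grip_force: 88.5
```

Emit:
servo_tool([
  {"delta_rot": [0, 0, 0], "slide": [0.03, -0.028, 0], "hand": 1},
  {"delta_rot": [0, 0, 0], "slide": [0.06, -0.057, 0], "hand": 1},
  {"delta_rot": [0, 0, 0], "slide": [0.07, -0.067, 0.05], "hand": 1},
  {"delta_rot": [0, 0, 0], "slide": [0.07, -0.067, 0.2], "hand": 1},
  {"delta_rot": [0, 0, 0], "slide": [0.07, -0.067, 0.35], "hand": 1},
  {"delta_rot": [0, 0, 0], "slide": [0.07, -0.067, 0.5], "hand": 1},
  {"delta_rot": [0, 0, 0], "slide": [0.07, -0.067, 0.6], "hand": 1},
  {"delta_rot": [0, 0, 0], "slide": [0.07, -0.067, 0.6], "hand": 1},
  {"delta_rot": [0, 0, 0], "slide": [0.07, -0.067, 0.6], "hand": 1},
  {"delta_rot": [0, 0, 0], "slide": [0.07, -0.067, 0.6], "hand": 1},
])

```text
clock: 15.3
eef_pos: [0.3756, -0.2817, 0.289]
tool_rot: [0.373, 0.928, 0.001, -0.001]
wrist_force: [0.1, 0.5, -2.1]
width: 0.0181
grip_force: 88.1
```

Emit:
servo_tool([
  {"delta_rot": [0, 0, 0.06], "slide": [-0.03, 0.06, 0], "hand": 1},
  {"delta_rot": [0, 0, 0.12], "slide": [-0.05, 0.12, 0], "hand": 1},
  {"delta_rot": [0, 0, 0.18], "slide": [-0.07, 0.18, 0], "hand": 1},
  {"delta_rot": [0, 0, 0.24], "slide": [-0.1, 0.26, 0], "hand": 1},
  {"delta_rot": [0, 0, 0.28], "slide": [-0.1, 0.26, 0], "hand": 1},
  {"delta_rot": [0, 0, 0.28], "slide": [-0.1, 0.26, 0], "hand": 1},
  {"delta_rot": [0, 0, 0.28], "slide": [-0.1, 0.26, 0], "hand": 1},
  {"delta_rot": [0, 0, 0.28], "slide": [-0.1, 0.26, 0], "hand": 1},
  {"delta_rot": [0, 0, 0.28], "slide": [-0.1, 0.26, 0], "hand": 1},
])

```text
clock: 16.05
eef_pos: [0.3611, -0.2434, 0.2899]
tool_rot: [0.162, 0.987, 0.0, -0.0]
wrist_force: [-0.3, -0.2, -2.1]
width: 0.0183
grip_force: 88.1
```

```bash
python3 - <<'E'
from h import *
cv2.imwrite("pics/f_s.png",grab_frame("scene")[:,:,::-1])
o=observe();Y=R.from_quat(o['tool_rot']).as_matrix()[:,1];print(o['eef_pos'],np.degrees(np.arctan2(Y[1],Y[0]))-90)
# bright stub end / leg axis check: where should bend and stub end project
u=np.array([np.cos(np.radians(-18.6)),np.sin(np.radians(-18.6))]);r=np.array([.3593,-.2427])
for x in(-85,180): print(x,proj("scene",[*(r+u*x/1000),o['eef_pos'][2]+.012]))
crop("","pics/f_s.png",90,90,265,200,3,"pics/f.png")
E
```

```text
[ 0.36121845 -0.24346658  0.29000895] -18.66593737389978
-85 [102.55342295 161.93173991]
180 [272.44607016 119.06925523]
```

View pics/f.png

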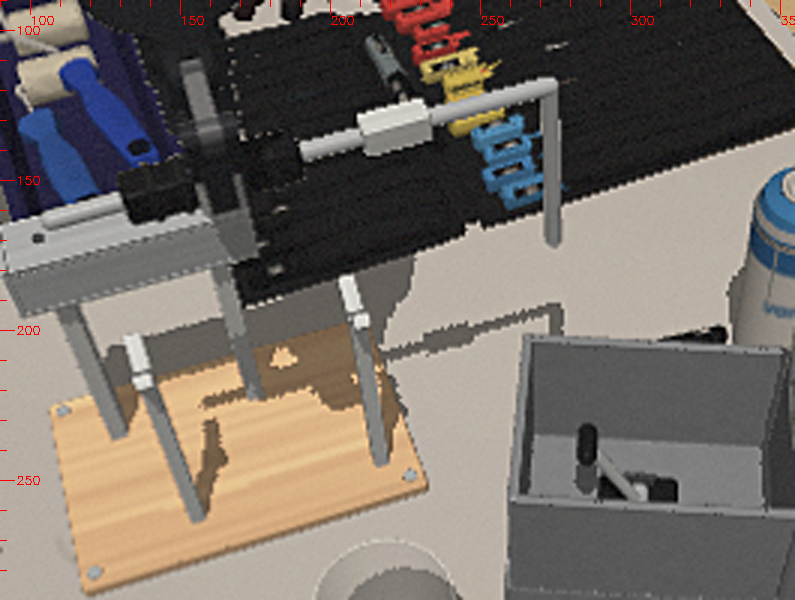

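The lever leans towards the guard (cross-bar at about (285,238)), and the rod is square above the forks, about 2 mm from where I predicted. I'll lower it now.

Emit:
servo_tool([
  {"delta_rot": [0, 0, 0], "slide": [-0.005, 0.007, -0.15], "hand": 1},
  {"delta_rot": [0, 0, 0], "slide": [-0.005, 0.007, -0.3], "hand": 1},
  {"delta_rot": [0, 0, 0], "slide": [-0.005, 0.007, -0.45], "hand": 1},
  {"delta_rot": [0, 0, 0], "slide": [-0.005, 0.007, -0.58], "hand": 1},
  {"delta_rot": [0, 0, 0], "slide": [-0.005, 0.007, -0.67], "hand": 1},
  {"delta_rot": [0, 0, 0], "slide": [-0.005, 0.007, -0.74], "hand": 1},
  {"delta_rot": [0, 0, 0], "slide": [-0.005, 0.007, -0.79], "hand": 1},
  {"delta_rot": [0, 0, 0], "slide": [-0.005, 0.007, -0.82], "hand": 1},
  {"delta_rot": [0, 0, 0], "slide": [-0.005, 0.007, -0.84], "hand": 1},
  {"delta_rot": [0, 0, 0], "slide": [-0.005, 0.007, -0.84], "hand": 1},
  {"delta_rot": [0, 0, 0], "slide": [-0.005, 0.007, -0.84], "hand": 1},
  {"delta_rot": [0, 0, 0], "slide": [-0.005, 0.007, -0.84], "hand": 1},
])

```text
clock: 17.1
eef_pos: [0.3605, -0.2419, 0.1648]
tool_rot: [0.162, 0.987, 0.0, 0.0]
wrist_force: [-0.8, 3.7, 1.7]
width: 0.0182
grip_force: 88.7
```

Emit:
servo_tool([
  {"delta_rot": [0, 0, 0], "slide": [0, 0.005, -0.01], "hand": 1},
  {"delta_rot": [0, 0, 0], "slide": [0, 0.005, -0.01], "hand": 1},
  {"delta_rot": [0, 0, 0], "slide": [0, 0.005, -0.01], "hand": 0.75},
  {"delta_rot": [0, 0, 0], "slide": [0, 0.005, -0.01], "hand": 0.7},
  {"delta_rot": [0, 0, 0], "slide": [0, 0.005, -0.01], "hand": 0.6},
  {"delta_rot": [0, 0, 0], "slide": [0, 0.005, -0.01], "hand": 0.5},
  {"delta_rot": [0, 0, 0], "slide": [0, 0.005, -0.01], "hand": 0.4},
  {"delta_rot": [0, 0, 0], "slide": [0, 0.005, -0.01], "hand": 0.4},
  {"delta_rot": [0, 0, 0], "slide": [0, 0.005, -0.01], "hand": 0.4},
  {"delta_rot": [0, 0, 0], "slide": [0, 0.005, -0.01], "hand": 0.4},
], grip_force=30)

```text
clock: 17.93
eef_pos: [0.3605, -0.2416, 0.1629]
tool_rot: [0.162, 0.987, 0.0, 0.0]
wrist_force: [-0.2, 0.5, 0.6]
width: 0.0513
grip_force: 0.0
```

Emit:
servo_tool([
  {"delta_rot": [0, 0, 0], "slide": [0, 0, 0.15], "hand": 0.4},
  {"delta_rot": [0, 0, 0], "slide": [0, 0, 0.35], "hand": 0.4},
  {"delta_rot": [0, 0, 0], "slide": [0, 0, 0.6], "hand": 0.4},
  {"delta_rot": [0, 0, 0], "slide": [0, 0, 0.9], "hand": 0.4},
  {"delta_rot": [0, 0, 0], "slide": [0, 0, 0.9], "hand": 0.4},
  {"delta_rot": [0, 0, 0], "slide": [0, 0, 0.9], "hand": 0.4},
  {"delta_rot": [0, 0, 0], "slide": [0, 0, 0.9], "hand": 0.4},
  {"delta_rot": [0, 0, 0], "slide": [0, 0, 0.9], "hand": 0.4},
  {"delta_rot": [0, 0, 0], "slide": [0, 0, 0.9], "hand": 0.4},
])

```text
clock: 18.68
eef_pos: [0.3597, -0.2408, 0.2962]
tool_rot: [0.162, 0.987, 0.001, -0.001]
wrist_force: [-1.2, -0.4, 0.4]
width: 0.0512
grip_force: 0.0
```

```bash
python3 - <<'E'
from h import *
cv2.imwrite("pics/g_s.png",grab_frame("scene")[:,:,::-1])
crop("","pics/g_s.png",90,110,265,200,3,"pics/g.png")
E
```

```text
(no output)
```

View pics/g.png

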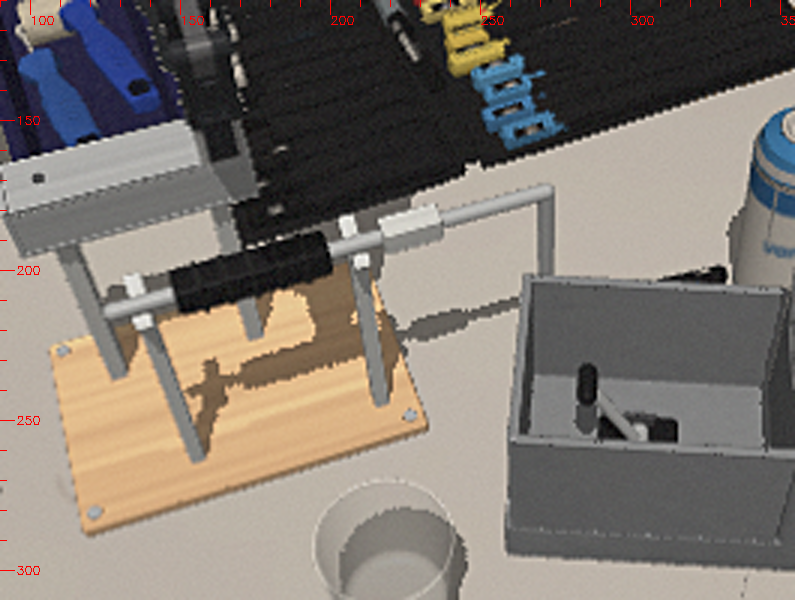

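The rod lies in both forks with the leg down at the front. Its stub end is at (125,214) and its bend at (273,173), the same as at the first laying-down. The lever is over to the guard side, and the gripper is clear.

```bash
python3 -c "
from station import *
print(finish_job())"
```

```text
the job is handed in; nothing more can be done
None
```

The job is handed in, with no verdict returned: in the last camera picture the switch lever is over against the guard, the rod lies in both V forks with its leg down at the front, the can, cup and marker showed no visible shift, and the gripper was clear, at about 19 s of the 58 s allowed.

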